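# Tuck a phone display under the hold-down leaf and hold it pressed flat

## Robot

A 6-joint arm with a two-finger parallel gripper is mounted at the origin on a cart in front of the work surface, level with it; the furniture and walls round the work are solid. World frame = base frame: x ahead of the robot, y to its left, z up, the work surface at z = 0. Lengths are in m, angles in rad, forces in N, time in s.
With the tool pointing down it reaches from about 0.25 to 0.725 m from the base axis. Payload 4 kg.
Tool frame: the origin (TCP) lies midway between the tips of the shut fingers; the grasp point (between the pads) lies bot.pinch_z behind it (bot.pinch_z is the distance from the TCP to the grasp point, in m); z points along the fingers, y is the line along which they close (so a half turn about z gives the same grasp; the last joint's range is limited). The gripper opens to 85 mm and grips with 20 to 120 N. Pads are 22 mm wide; open, the fingers measure 114 mm over their backs; the gripper's body (76 mm by 85 mm) begins 54 mm behind the grasp point. The pads swing forward as they close: fully open they stand 13 mm farther back than shut.
Start: joints at [1.277, 0.241, 0.005, 1.335, 0, 1.571], TCP at [0.145, 0.479, 0.231] pointing down, gripper open.
Joint ranges: [-2.72, 2.72], [-1.05, 1.87], [-1.09, 1.28], [-1.99, 2.15], [-1.42, 1.44], [-3.14, 3.14]. Speed limits (rad/s): [2.79, 2.79, 3.14, 3.14, 3.14, 3.14].

## Interface

Orientations are given as a unit quaternion [x, y, z, w].
In Python, from workcell import bot gives the robot as it stands.
- The arm moves only by the tool jog_arm, called after "Call:" as name(argument=value, ...) on one line, values as JSON. Schema: {"type":"object","properties":{"offsets":{"type":"object","properties":{"deltas":{"type":"array","items":{"type":"array","items":{"type":"number"},"minItems":7,"maxItems":7},"minItems":1,"maxItems":10}},"additionalProperties":false,"required":["deltas"]},"only":{"type":"string"},"quiet":{"type":"boolean"},"lines":{"type":"string"}},"required":["offsets"],"additionalProperties":false}. offsets is an object whose key "deltas" holds a list of rows, 1 to 10 of them, each of 7 numbers: a rotation vector rx, ry, rz in rad, then dx, dy, dz in m, then the finger opening in m; each row is the pose to reach, as a shift and turn from the pose commanded when the call began, along the tool's axes at that moment; what a row does not reach only later rows make up. A row lasts 1/8 s, in which the tool goes at most 0.0625 m and 0.188 rad, less where a joint would pass 70% of its speed; a pose out of reach is approached as far as the arm can. The fingers move at their own pace and stop on an object; the grip force is fixed at half the most. Time passes only in rows, so rows that do not move let the fingers close. The tool returns the time, the measured TCP pose, the force, the opening and the grip force at its end. only (a regular expression) keeps the lines of the reply that match it, lines (a string "A,B") keeps lines A to B, and quiet returns only ok. Input that does not fit is refused with a message, and nothing moves.
- bot.get_obs(): the state, without advancing time (a new reading comes with each control period).
- bot.camera(name): name is "side" or "top" or "wrist"; returns the picture (400x640x3 uint8, red, green, blue); there is no depth.
- bot.calibration(name): a dict with "mtx" (3x3 intrinsics, pixels), "k1" (the pictures are not rectified: a ray, as slopes to the right and down, at radius r is drawn at 1 + k1 r^2 times it, then the intrinsics apply), "R" (3x3) and "t" (3): a world point X has camera coordinates R X + t. Camera axes: x right, y down, z forward; pixel columns grow to the right and rows downward; lengths in m; the calibration is good to about 2 mm. A picture is of the moment at which its call begins: read the wrist's pose just before it. calibration takes no time and is no camera call; for the wrist camera it gives the pose at the moment of the call.
- bot.job_done(): hands the job in; it is judged then, once.
The state is a dict: "clock": time; "joint_pos": joint angles; "joint_vel": joint speeds; "tau": joint torques, N m; "eef_pos": TCP position; "tool_rot": TCP orientation; "ft_force": force on the tool from outside, world axes, zero at the start; "ft_torque": the same for the moment, N m; "grip_width": finger opening in m; "grasp_force": force on a finger pad.
Only numpy, scipy, OpenCV 4.12 (cv2) and the standard library are available. Lean on these libraries where they do the work, as an engineer would, in place of code of your own. Each camera call takes 0.05 s, during which the arm holds its last target. There are 200 camera calls.

## Task

Pick up the loose phone display by the grip of the suction lifter stuck on it, and tuck its head edge (the end away from the lifter) fully home under the hinged hold-down leaf of the metal pressing mould without lifting the leaf, which is keeping a ribbon plug seated. Then bring the foot end down against the two sprung lift pins until the display is pressed flat on the bezel frame, gently, leaving the other things on the bench where they are. Finish while still holding it pressed flat by the lifter: do not let go, because the pins would lift it again.

Things in the scene. Friction and masses are not known exactly. Their poses are not given: they have to be found in the camera images.
- display: Black phone display, 146 x 70 x 8 mm, lying face up on the bench, about 0.08 kg with the suction lifter stuck on it (the only lifter here). Origin: centre of its underside; x along its length to the head edge (at +73 mm; foot edge at -73 mm), z up out of its face.
- lifter: The suction lifter's grey grip bar, rigid with the display: 12 mm thick along the display's x, 34 mm long along its y, from 17 to 45 mm above the display's underside, over a black rubber cup 38 mm across. Origin: on the display's face (8 mm above its underside) at display x = -38 mm, y = 0; axes as the display's.
- lifter_grip (a point): Middle of the lifter's grip bar, where to grasp: 38 mm above the display's underside, at display x = -38 mm, y = 0; close the fingers along x, across the bar's 12 mm. Axes as the display's.
- head_edge (a point): Middle of the display's lower head edge (the edge to tuck in). Axes as the display's.
- foot_edge (a point): Middle of the display's lower foot edge. Axes as the display's.
- mould: Aluminium pressing mould fixed on the bench, 202 x 100 mm. Origin: on the bench under the middle of the bezel frame; x to the head end, z up. The black bezel frame in it, 150 x 74 mm, is the seat: its top is 12.5 mm above the bench. The display goes in towards +x, its axes parallel to the mould's. The foot end has no walls. Leaf hinge at x = 98 mm.
- stop (a point): Foot of the head stop wall's face, at seat height (12.5 mm), mould x = +75 mm, y = 0: the display's lower head edge comes home against or near this point. The wall is 20 mm high. Axes as the mould's.
- rail_mouth (a point): Middle of the opening between the two side rails, at seat height, mould x = +12 mm. The rails are 21 mm high; their mouths flare from here to x = 30 mm (about 86 mm apart at the outer ends), then they run parallel, 74 mm apart, to the stop.
- leaf (a joint): Lift of the hold-down leaf, a steel flap 50 mm wide hinged across the head end, rad; 0 = down, grows as it is lifted; a weak spring holds it down (0.8 N at the lip starts to lift it). Down, its flat underside is 11.5 mm above the seat (3.5 mm over a seated display) from x = 59 mm to the hinge; in front a lip turned up 30 degrees reaches to x = 52 mm.
- leaf_lip (a point): Middle of the leaf's underside where its flat part meets the turned-up lip: mould x = 59 mm, 24 mm above the bench when down. A display at the stop reaches 16 mm beyond it. The slot takes a display leaning head down by up to about 10 degrees; with its foot up on the pins it leans 3 degrees.
- pin_left (a joint): How far the left (mould +y) sprung lift pin is pressed, m. The pins are brass, 8 mm across, at mould x = -40 mm, y = +22 and -22 mm, and stand 6 mm above the seat at 0. Each pushes up with 1 N at 0 and, evenly rising, 5.8 N when flush with the seat (0.006), so both together take 11.6 N; beyond that the display bears on the rigid frame.
- pin_right (a joint): The same for the right (mould -y) pin.
- screw_dish: Bystander: small dark round dish of screws, 58 mm across.
- yellow_tape: Bystander: roll of yellow tape, 45 mm across, 18 mm high.
- bare_display: Bystander: another phone display without lifter, 146 x 70 x 8 mm, far to the right.

How it is judged:
By the outcome, as a careful person would: the job done as asked, in the order asked, and still so for the second after the job is handed in, while the arm keeps its last pose, push and grip.
It also fails if it takes over 42 s, if anything falls off the work surface, if the arm or the gripper's body presses on something with over 40 N, if the wrist force passes 120 N, or if a joint passes its speed limit or range.

## Working session

There is one attempt and no reset: what is moved stays moved. The work goes in short steps, Python scripts to look and compute and a tool call to move; the robot and the scene stay as the last step left them, time stands still between calls to the robot, and variables do not carry over. Pictures are saved under pics/ and viewed, at most 11 in all, crops included, and the job is handed in when it is done.

```bash
ls; mkdir -p pics; python3 - <<'E'
from workcell import bot
import cv2
o=bot.get_obs(); print(o['clock'],o['eef_pos'],o['tool_rot'],bot.pinch_z,o['grip_width'])
for n in ('top','side'):
    im=bot.camera(n); cv2.imwrite(f'pics/{n}0.png',im[:,:,::-1])
    c=bot.calibration(n); print(n,c)
E
```

```text
pics
workcell.py
0.0 [0.14462457 0.47796267 0.23041742] [ 1.46376324e-01  9.89228429e-01 -1.03318264e-03 -1.40238294e-04] 0.0187 0.08573374974180809
top {'mtx': array([[439.54377931,   0.        , 316.0308967 ],
       [  0.        , 439.54377931, 199.26513542],
       [  0.        ,   0.        ,   1.        ]]), 'k1': 0.04161330896262455, 'R': array([[ 0.0122702 , -0.99982058,  0.01443071],
       [-0.98583062, -0.01451053, -0.16711503],
       [ 0.16729444, -0.0121757 , -0.98583179]]), 't': array([-0.09566977,  0.49433067,  1.28014432])}
side {'mtx': array([[368.64547375,   0.        , 316.97052656],
       [  0.        , 368.64547375, 199.24029491],
       [  0.        ,   0.        ,   1.        ]]), 'k1': -0.036757325739361316, 'R': array([[-0.98453922, -0.17516029,  0.00118108],
       [-0.12070891,  0.67356254, -0.72920701],
       [ 0.12693258, -0.71807547, -0.68429215]]), 't': array([0.47475702, 0.13416746, 0.9188562 ])}
```

View pics/top0.png

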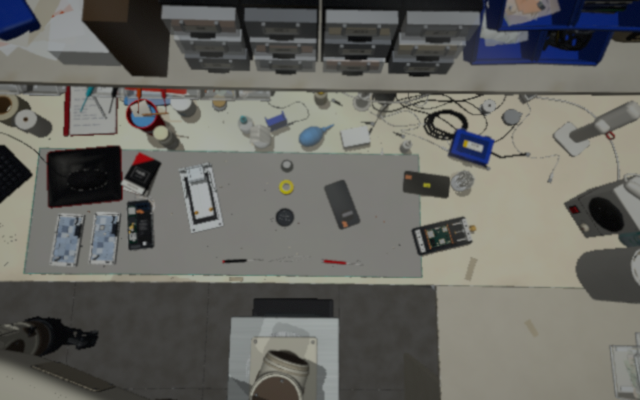

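View pics/side0.png

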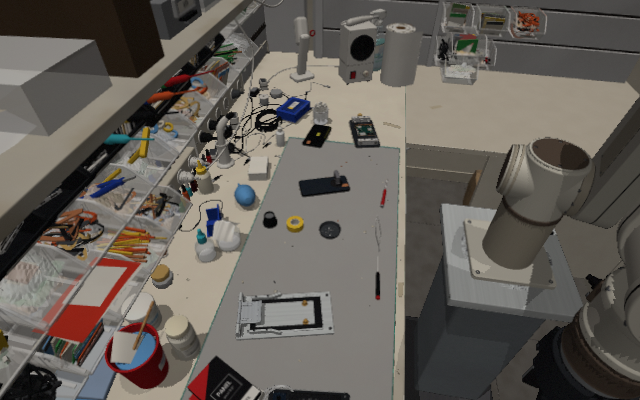

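The top view shows the mould around (200,197) and the display with its lifter around (342,204). The dish is at (285,216), the tape at (286,186) and the bare display at (426,183). The side view shows the mould at (285,314) and the display at (325,186). I'll zoom in on both.

```bash
python3 - <<'E'
import cv2,numpy as np
t=cv2.imread('pics/top0.png'); s=cv2.imread('pics/side0.png')
def c(im,x,y,w,h,k): return cv2.resize(im[y:y+h,x:x+w],(w*k,h*k),interpolation=cv2.INTER_CUBIC)
a=np.hstack([c(t,170,155,66,80,6)[:,:396],c(t,310,172,66,50,6)[:300] if 0 else cv2.copyMakeBorder(c(t,310,172,66,65,6),0,90,0,0,0)])
a=a[:330*2]
b=np.hstack([c(s,230,285,110,60,4)[:, :396],c(s,290,165,66,40,6)])if 0 else None
cv2.imwrite('pics/ctop.png',a)
b=np.vstack([c(s,230,287,112,56,6),c(s,290,165,112,40,6)])
cv2.imwrite('pics/cside.png',b);print(a.shape,b.shape)
E
```

```text
(480, 792, 3) (576, 672, 3)
```

View pics/ctop.png

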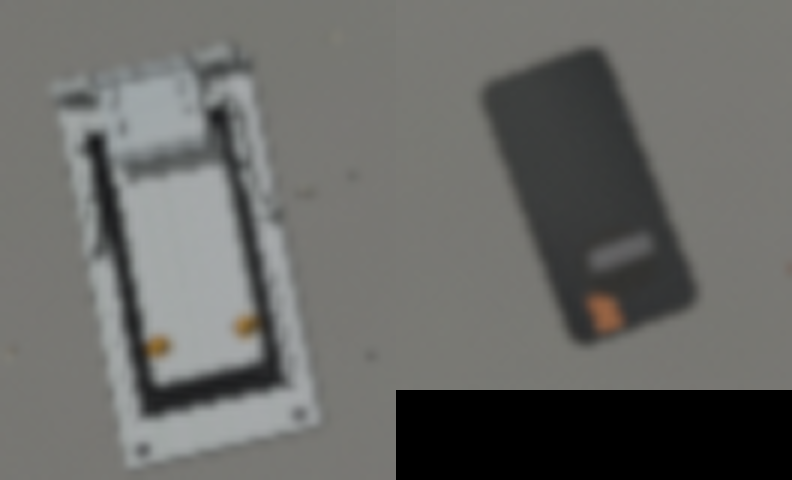

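View pics/cside.png

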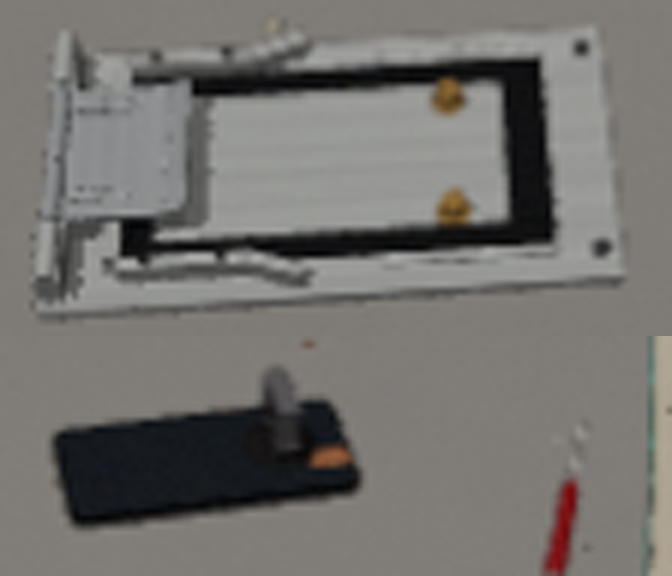

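The mould head (leaf) and the display head both point away from the robot. The lifter sits at the display's near (foot) end.

```bash
cat > h.py <<'E'
import numpy as np,cv2
from workcell import bot
def ray(c,uv):
    K=c['mtx'];k=c['k1']
    d=cv2.undistortPoints(np.array([[uv]],float),K,np.array([k,0,0,0.]))[0,0]
    R=c['R'];return -R.T@c['t'], R.T@np.array([d[0],d[1],1.])
def onz(c,uv,z):
    C,d=ray(c,uv);return C+d*(z-C[2])/d[2]
def proj(c,X):
    p=c['R']@np.asarray(X,float)+c['t'];s=p[:2]/p[2];s=s*(1+c['k1']*(s@s));return c['mtx'][:2,:2]@s+c['mtx'][:2,2]
def two(ca,ua,cb,ub):
    A,a=ray(ca,ua);B,b=ray(cb,ub)
    st=np.linalg.lstsq(np.c_[a,-b],B-A,rcond=None)[0];P=A+a*st[0];Q=B+b*st[1];return (P+Q)/2,np.linalg.norm(P-Q)
def blobs(m,lo=5,hi=1e9):
    n,l,s,c=cv2.connectedComponentsWithStats(m.astype(np.uint8));return [(s[i,4],c[i].round(2)) for i in range(1,n) if lo<=s[i,4]<=hi]
def shot(n,f=None):
    c=bot.calibration(n);im=bot.camera(n)
    if f:cv2.imwrite(f,im[:,:,::-1])
    return c,im
E
python3 - <<'E'
from h import *
np.set_printoptions(precision=4,suppress=True)
ct,cs=bot.calibration('top'),bot.calibration('side')
t=cv2.imread('pics/top0.png');s=cv2.imread('pics/side0.png')
def win(m,x0,y0,x1,y1):
    o=np.zeros_like(m);o[y0:y1,x0:x1]=m[y0:y1,x0:x1];return o
def orange(im): h=cv2.cvtColor(im,cv2.COLOR_BGR2HSV);return (h[...,0]>8)&(h[...,0]<28)&(h[...,1]>120)&(h[...,2]>80)
pt=blobs(win(orange(t),180,190,235,230),3);ps=blobs(win(orange(s),290,287,325,330),3);print(pt,ps)
for a in pt:
    for b in ps: print('pin',two(ct,a[1],cs,b[1]))
print([onz(ct,a[1],.017) for a in pt],[onz(cs,a[1],.016) for a in ps])
# display
m=win(t.max(2)<85,310,172,376,237)
cn=max(cv2.findContours(m.astype(np.uint8),0,1)[0],key=cv2.contourArea)
w=np.array([onz(ct,p[0],.007)[:2] for p in cn],np.float32)
print('disp',cv2.minAreaRect(w*1000))
# frame/plate corners in top crop
for n,u in dict(plL=(192,232.5),plR=(223,225.3),frL=(194.2,223.7),frR=(217,218.8)).items(): print(n,onz(ct,u,.0125))
print('lift',onz(ct,(310+(620-396)/6,172+252/6),.045))
m=win(t.max(2)>150,175,155,236,237)
cn=max(cv2.findContours(m.astype(np.uint8),0,1)[0],key=cv2.contourArea)
w=np.array([onz(ct,p[0],.0125)[:2] for p in cn],np.float32);print('mould',cv2.minAreaRect(w*1000))
E
```

```text
[(np.int32(5), array([195.2, 212.6]))] [(np.int32(18), array([304.22, 302.28])), (np.int32(17), array([305.24, 321.29]))]
pin (array([0.4543, 0.264 , 0.065 ]), np.float64(0.01445013722251835))
pin (array([0.4559, 0.2772, 0.0137]), np.float64(0.0038961349054541065))
[array([0.4535, 0.2763, 0.017 ])] [array([0.4686, 0.2346, 0.016 ]), array([0.4576, 0.2783, 0.016 ])]
disp ((488.1976318359375, -168.33848571777344), (144.8092041015625, 68.63815307617188), 20.786026000976562)
plL [0.3935 0.2834 0.0125]
plR [0.4164 0.1917 0.0125]
frL [0.4202 0.2785 0.0125]
frR [0.436  0.2107 0.0125]
lift [ 0.4518 -0.183   0.045 ]
mould ((495.1784362792969, 261.7649841308594), (103.34449768066406, 50.20551681518555), 13.962908744812012)
```

```bash
cat >> h.py <<'E'
from scipy.spatial.transform import Rotation as Ro
np.set_printoptions(precision=4,suppress=True)
def Rt(yaw,pitch=0):
    # tool y along yaw (deg) in plan, z down; pitch>0 leans head (+tool y) down
    T=np.array([[0,1,0],[1,0,0],[0,0,-1.]]).T  # cols x=( 0,1,0)?,
    T=np.array([[0,1,0],[1,0,0],[0,0,-1.]])    # x_tool=world y, y_tool=world x, z=-z
    return Ro.from_euler('z',yaw,degrees=True).as_matrix()@Ro.from_euler('y',pitch,degrees=True).as_matrix()@T
def rel(pos,R,o=None,base=None):
    o=o or bot.get_obs();R0=Ro.from_quat(o['tool_rot']).as_matrix() if base is None else base[1]
    p0=o['eef_pos'] if base is None else base[0]
    return Ro.from_matrix(R0.T@R).as_rotvec().round(4),(R0.T@(np.asarray(pos)-p0)).round(4)
E
python3 - <<'E'
from h import *
o=bot.get_obs();c=bot.calibration('wrist');R0=Ro.from_quat(o['tool_rot']).as_matrix()
C=-c['R'].T@c['t'];print('cam in tool',R0.T@(C-o['eef_pos']),'axis',R0.T@c['R'][2],'right',R0.T@c['R'][0],c['mtx'][0])
print(R0)
for y in(14,194): print(rel([.44,.255,.25],Rt(y)))
E
```

```text
cam in tool [ 0.0744  0.0001 -0.1423] axis [-0.2935  0.001   0.9559] right [ 0.0013  1.     -0.0007] [311.4351   0.     322.0569]
[[-0.9572  0.2896 -0.0006]
 [ 0.2896  0.9572 -0.0018]
 [ 0.     -0.0019 -1.    ]]
(array([-0.0017,  0.001 ,  1.0327]), array([-0.3473, -0.128 , -0.0193]))
(array([-0.0011, -0.002 , -2.1089]), array([-0.3473, -0.128 , -0.0193]))
```

```bash
python3 -c "
from h import *
print(rel([.49,.276,.14],Rt(14)))"
```

Call:
jog_arm(offsets={"deltas": [[0,0,0.18,-0.06,-0.015,0.015,0.085],[0,0,0.36,-0.12,-0.03,0.03,0.085],[0,0,0.54,-0.18,-0.045,0.045,0.085],[0,0,0.72,-0.24,-0.06,0.06,0.085],[0,0,0.9,-0.3,-0.075,0.075,0.085],[0,0,1.033,-0.35,-0.085,0.085,0.085],[0,0,1.033,-0.389,-0.093,0.09,0.085],[0,0,1.033,-0.389,-0.093,0.09,0.085],[0,0,1.033,-0.389,-0.093,0.09,0.085]]})

```text
clock: 1.23
eef_pos: [0.4895, 0.2767, 0.1408]
tool_rot: [0.616, 0.788, -0.001, -0.001]
ft_force: [-0.2, -0.6, 0.4]
grip_width: 0.0849
grasp_force: 0.0
```

```bash
python3 - <<'E'
from h import *
import pickle
c,im=shot('wrist','pics/w1.png');pickle.dump(c,open('w1.pkl','wb'))
for n,X in dict(o=(.501,.264,.0125)).items(): print(proj(c,X))
E
```

```text
[330.3973 208.0295]
```

View pics/w1.png

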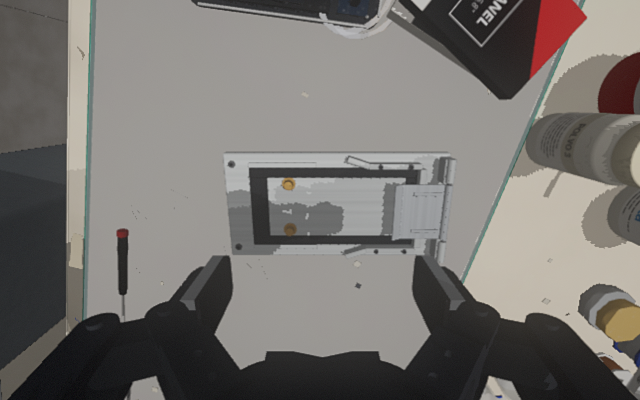

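The wrist view shows the mould nearly aligned with the image. The pins are at (288,184) and (290,229), the black frame's foot edge is at column 249, its sides are at rows 168 and 244, and the leaf is around (420,212).

```bash
python3 - <<'E'
from h import *
import pickle
c=pickle.load(open('w1.pkl','rb'));im=cv2.imread('pics/w1.png');g=cv2.cvtColor(im,cv2.COLOR_BGR2GRAY).astype(float)
def edge(prof,thr=90):  # subpixel first falling crossing
    i=np.where((prof[:-1]>=thr)&(prof[1:]<thr))[0][0];return i+(prof[i]-thr)/(prof[i]-prof[i+1])
up=[(u,160+edge(g[160:180,u])) for u in range(256,335,3)]
dn=[(u,251-edge(g[251:230:-1,u])) for u in range(256,335,3)]
ft=[(240+edge(g[v,240:260]),v) for v in range(173,240,3)]
W=lambda P:np.array([onz(c,p,.0125)[:2] for p in P])
def line(P):
    vx,vy,x,y=cv2.fitLine(P.astype(np.float32),cv2.DIST_HUBER,0,1e-4,1e-4).ravel();return np.array([vx,vy]),np.array([x,y])
U,D,F=map(line,map(W,(up,dn,ft)))
for n,L in zip('UDF',(U,D,F)):print(n,L,np.degrees(np.arctan2(L[0][1],L[0][0])))
h=cv2.cvtColor(im,cv2.COLOR_BGR2HSV);m=(h[...,0]>8)&(h[...,0]<28)&(h[...,1]>110);m[:170]=0;m[240:]=0;m[:,:278]=0;m[:,300:]=0
pins=[onz(c,b[1],.0175) for b in blobs(m,8)];print(blobs(m,8),pins)
pins=[p[:2] for p in pins];d=pins[0]-pins[1];print('pin dist',np.linalg.norm(d),'yaw',np.degrees(np.arctan2(d[1],d[0])))
x=U[0]+D[0]*np.sign(U[0]@D[0]);x/=np.linalg.norm(x);x*=np.sign(x[0]);n=np.array([-x[1],x[0]])
print('width',(U[1]-D[1])@n,'yaw',np.degrees(np.arctan2(x[1],x[0])))
mid=(U[1]+D[1])/2;f=F[1]
o=f+75*1e-3*x;o=o+n*((mid-o)@n);print('origin',o,'pins-in-mould',[((p-o)@x,(p-o)@n) for p in pins])
E
```

```text
U (array([0.9702, 0.2423], dtype=float32), array([0.4483, 0.2894], dtype=float32)) 14.019886
D (array([0.9655, 0.2603], dtype=float32), array([0.4846, 0.2228], dtype=float32)) 15.09002
F (array([ 0.2306, -0.9731], dtype=float32), array([0.4297, 0.2495], dtype=float32)) -76.66846
[(np.int32(113), array([288.35, 183.43])), (np.int32(52), array([289.33, 229.96]))] [array([0.459 , 0.2786, 0.0175]), array([0.4692, 0.2359, 0.0175])]
pin dist 0.04395492314767863 yaw 103.39761740843586
width 0.0735679 yaw 14.554952
origin [0.503  0.2656] pins-in-mould [(np.float64(-0.0392932004548106), np.float64(0.02365358483215188)), (np.float64(-0.04018099894417116), np.float64(-0.020292372234247152))]
```

```bash
python3 -c "
from h import *
print(rel([.4527,-.1818,.15],Rt(20.8)))"
```

```text
(array([-0.0011, -0.0001, -0.1182]), array([-0.4364, -0.1467, -0.0088]))
```

Call:
jog_arm(offsets={"deltas": [[0,0,-0.03,-0.055,-0.018,-0.01,0.085],[0,0,-0.05,-0.11,-0.037,-0.01,0.085],[0,0,-0.07,-0.165,-0.055,-0.01,0.085],[0,0,-0.09,-0.22,-0.074,-0.01,0.085],[0,0,-0.118,-0.275,-0.092,-0.01,0.085],[0,0,-0.118,-0.33,-0.111,-0.01,0.085],[0,0,-0.118,-0.385,-0.13,-0.009,0.085],[0,0,-0.118,-0.4364,-0.1467,-0.009,0.085],[0,0,-0.118,-0.4364,-0.1467,-0.009,0.085],[0,0,-0.118,-0.4364,-0.1467,-0.009,0.085]]})

```text
clock: 2.52
eef_pos: [0.4531, -0.1809, 0.1505]
tool_rot: [0.568, 0.823, 0.0, -0.0]
ft_force: [0.9, -0.5, -0.6]
grip_width: 0.0848
grasp_force: 0.0
```

```bash
python3 - <<'E'
from h import *
import pickle
c,im=shot('wrist','pics/w2.png');pickle.dump(c,open('w2.pkl','wb'))
print(proj(c,(.4527,-.1818,.045)))
E
```

```text
[320.4708 200.2494]
```

View pics/w2.png

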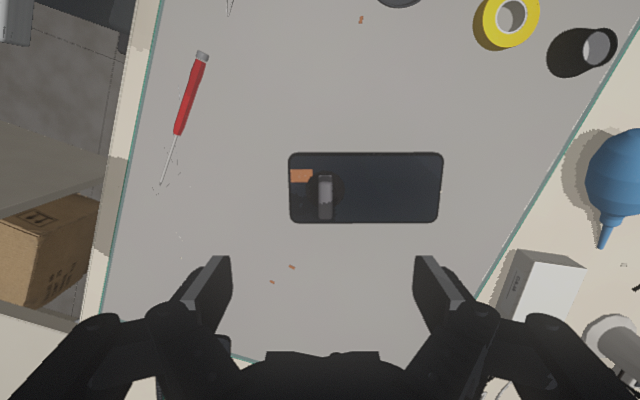

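The display spans (289..443, 152..222) in the wrist view. The grip bar is at about (325,197), nearly aligned with the tool.

```bash
python3 - <<'E'
from h import *
import pickle
c=pickle.load(open('w2.pkl','rb'));im=cv2.imread('pics/w2.png');g=cv2.cvtColor(im,cv2.COLOR_BGR2GRAY)
m=((g<95)|((im[...,2]>im[...,0]+40))).astype(np.uint8);m[:140]=0;m[235:]=0;m[:,:275]=0;m[:,455:]=0
cn=max(cv2.findContours(m,0,1)[0],key=cv2.contourArea)
for z in(.0,.008):
    print(z,cv2.minAreaRect(np.array([onz(c,p[0],z)[:2]*1000 for p in cn],np.float32)))
print(cv2.minAreaRect(cn))
b=(g>75).astype(np.uint8)&(im[...,2]<im[...,0]+25).astype(np.uint8);b[:170]=0;b[222:]=0;b[:,:312]=0;b[:,340:]=0
bc=max(cv2.findContours(b,0,1)[0],key=cv2.contourArea);print(cv2.minAreaRect(bc),cv2.boundingRect(bc))
print(g[185,314:340],g[200,314:340],g[168:225,325])
print('bar c',onz(c,cv2.minAreaRect(bc)[0],.045))
E
```

```text
0.0 ((493.052001953125, -168.50439453125), (147.89463806152344, 71.25521850585938), 20.891794204711914)
0.008 ((491.2466735839844, -166.93331909179688), (143.8544921875, 69.30868530273438), 20.891796112060547)
((365.5, 187.5), (71.0, 155.0), 90.0)
((325.0, 192.5), (23.0, 12.0), 90.0) (319, 181, 13, 24)
[ 47  47  46  46  67  89  98 108 112 111 114 117 118 120 121 119 109  91
  64  49  48  50  50  51  50  49] [ 48  46  48  49  67  87  96 107 112 113 114 115 117 118 119 118 113  94
  59  43  44  44  43  44  49  49] [ 57  57  55  53  51  53  52  74  71  65  65  64  66  79  96 106 112 117
 117 116 116 117 116 116 115 115 116 116 116 115 115 115 115 116 103  82
  72  73  73  73  76  74  74  74  75  73  74  75  74  75  71  59  54  47
  49  93 152]
bar c [ 0.4538 -0.1742  0.045 ]
```

```bash
python3 - <<'E'
from h import *
import pickle
c=pickle.load(open('w2.pkl','rb'));P=onz(c,(325.3,200),.045);print(P)
P=(P+np.array([.4567,-.1813,.045]))/2;P[2]=.0205
print(P,rel(P,Rt(20.9)))
E
```

```text
[ 0.4564 -0.1802  0.045 ]
[ 0.4565 -0.1807  0.0205] (array([ 0.0001, -0.0005, -0.0006]), array([-0.0015,  0.003 ,  0.1299]))
```

Call:
jog_arm(offsets={"deltas": [[0,0,0,-0.0015,0.003,0.05,0.085],[0,0,0,-0.0015,0.003,0.1,0.085],[0,0,0,-0.0015,0.003,0.13,0.085],[0,0,0,-0.0015,0.003,0.13,0.085],[0,0,0,-0.0015,0.003,0.13,0.03]]})

```text
clock: 3.2
eef_pos: [0.4578, -0.1816, 0.0215]
tool_rot: [0.567, 0.823, 0.0, 0.001]
ft_force: [0.3, 0.0, 0.1]
grip_width: 0.0694
grasp_force: 0.0
```

Call:
jog_arm(offsets={"deltas": [[0,0,0,0,0,0,0.005],[0,0,0,0,0,0,0.005],[0,0,0,0,0,0,0.005],[0,0,0,0,0,0,0.005],[0,0,0,0,0,0,0.005],[0,0,0,0,0,0,0.005],[0,0,0,0,0,0,0.005],[0,0,0,0,0,0,0.005]]})

```text
clock: 4.2
eef_pos: [0.4573, -0.1827, 0.0212]
tool_rot: [0.568, 0.823, 0.0, 0.001]
ft_force: [0.1, -0.0, 5.9]
grip_width: 0.0112
grasp_force: 61.0
```

Call:
jog_arm(offsets={"deltas": [[0,0,0,0,0,-0.01,0.005],[0,0,0,0,0,-0.04,0.005],[0,0,0,0,0,-0.09,0.005],[0,0,0,0,0,-0.09,0.005],[0,0,0,0,0,-0.09,0.005]]})

```text
clock: 4.82
eef_pos: [0.4561, -0.1822, 0.1101]
tool_rot: [0.568, 0.823, -0.0, -0.0]
ft_force: [-0.9, -0.0, -1.5]
grip_width: 0.0109
grasp_force: 60.1
```

```bash
python3 - <<'E'
from h import *
import pickle
o=bot.get_obs();c,im=shot('wrist','pics/w3.png');s=bot.camera('side')
pickle.dump((c,o),open('w3.pkl','wb'))
cv2.imwrite('pics/s3.png',s[:,:,::-1])
a=np.hstack([cv2.resize(im[100:300,180:500],(480,300)),cv2.resize(s[100:220,250:370],(300,300),interpolation=2)])
cv2.imwrite('pics/m3.png',a[:,:,::-1])
E
```

```text
(no output)
```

View pics/m3.png

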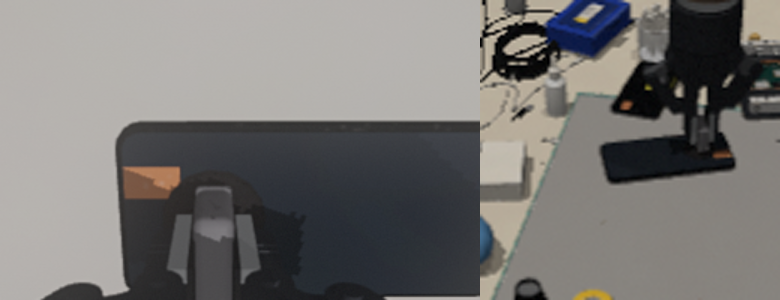

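The display is held by its lifter and clear of the bench. Next I'll measure its pose in the tool frame.

```bash
python3 - <<'E'
from h import *
import pickle
c,o=pickle.load(open('w3.pkl','rb'));im=cv2.imread('pics/w3.png');g=cv2.cvtColor(im,cv2.COLOR_BGR2GRAY).astype(float)
R0=Ro.from_quat(o['tool_rot']).as_matrix();p0=o['eef_pos']
def T(uv,tz):
    C,d=ray(c,uv);C=R0.T@(C-p0);d=R0.T@d;return C+d*(tz-C[2])/d[2]
def edge(p,thr=100):
    i=np.where((p[:-1]>=thr)&(p[1:]<thr))[0];
    return i[0]+(p[i[0]]-thr)/(p[i[0]]-p[i[0]+1]) if len(i) else np.nan
up=np.array([T((u,150+edge(g[150:210,u])),.0212) for u in range(275,500,10)]);print(up[:,:2]*1000)
ft=np.array([T((240+edge(g[v,240:290]),v),.0132) for v in list(range(195,285,8))]);print(ft[:,:2]*1000)
hd=np.array([T((639-edge(g[v,639:420:-1]),v),.0132) for v in range(195,285,8)]);print(hd[:,:2]*1000)
for e,i,j in((up,1,0),(ft,0,1),(hd,0,1)):
    k=np.isfinite(e[:,0]);print(np.degrees(np.arctan(np.polyfit(e[k,i],e[k,j],1)[0])))
E
```

```text
[[ 35.7686 -24.8139]
 [ 35.7811 -19.4261]
 [ 35.8004 -14.039 ]
 [ 35.9378  -8.651 ]
 [ 35.948   -3.2664]
 [ 35.9505   2.118 ]
 [ 35.9531   7.5027]
 [ 35.972   12.8876]
 [ 35.9787  18.2733]
 [ 35.9858  23.66  ]
 [ 35.9931  29.0478]
 [ 36.0006  34.437 ]
 [ 36.0003  39.8285]
 [ 36.0043  45.2217]
 [ 36.0123  50.6168]
 [ 36.0164  56.0147]
 [ 36.0288  61.4145]
 [ 36.0336  66.818 ]
 [ 36.0346  72.2252]
 [ 36.0512  77.634 ]
 [ 36.0526  83.0485]
 [ 36.0618  88.4659]
 [ 36.0672  93.8882]]
[[ 30.0799 -33.233 ]
 [ 25.7232 -33.6257]
 [ 21.2979 -33.4734]
 [ 16.8011 -33.57  ]
 [ 12.2316 -33.4757]
 [  7.587  -33.5364]
 [  2.8657 -33.4645]
 [ -1.9349 -33.5347]
 [ -6.8163 -33.476 ]
 [-11.7814 -33.5605]
 [-16.8318 -33.4854]
 [-21.9705 -33.5621]]
[[ 30.2575 108.8412]
 [ 25.8872 109.2467]
 [ 21.4471 109.2413]
 [ 16.9359 109.3201]
 [ 12.3516 109.3552]
 [  7.6923 109.339 ]
 [  2.9562 109.3365]
 [ -1.859  109.3463]
 [ -6.8551 176.3361]
 [-11.735  109.3253]
 [-16.8004 109.3356]
 [-21.9545 109.6758]]
0.11620720083080346
0.10804899461070558
-14.111721233575096
```

```bash
cat >> h.py <<'E'
MO=np.array([.5029,.2660]);MY=14.0;HT=np.array([.0004,.111,.0212])
def goal(hx,hz,lean,hy=0):   # mm: head lower edge in mould frame (z above seat), lean deg
    R=Rt(MY,lean);a=np.radians(MY);x=np.array([np.cos(a),np.sin(a)]);n=np.array([-x[1],x[0]])
    H=np.r_[MO+x*hx/1e3+n*hy/1e3,.0125+hz/1e3];return H-R@HT,R
def where():
    o=bot.get_obs();R=Ro.from_quat(o['tool_rot']).as_matrix();H=o['eef_pos']+R@HT;a=np.radians(MY);x=np.array([np.cos(a),np.sin(a)]);n=np.array([-x[1],x[0]])
    d=H[:2]-MO;X=R[:,1];f=o['ft_force'];print('head x,y,z mm',(d@x*1e3).round(2),(d@n*1e3).round(2),((H[2]-.0125)*1e3).round(2),'lean',np.degrees(-np.arcsin(X[2])).round(2),'yaw-MY',(np.degrees(np.arctan2(X[1],X[0]))-MY).round(2),'F mould',np.array([f[:2]@x,f[:2]@n,f[2]]).round(2),'w',o['grip_width'],'t',o['clock'],'tau_m',o['ft_torque'])
E
python3 -c "
from h import *
where();print(rel(*goal(5,40,6)))"
```

```text
head x,y,z mm -44.4 -409.59 75.0 lean 0.13 yaw-MY 6.74 F mould [ 0.17  0.36 -0.8 ] w 0.010564213277463548 t 4.925 tau_m [ 0.0317  0.0519 -0.0394]
(array([0.1021, 0.0042, 0.1176]), array([0.4137, 0.1006, 0.0244]))
```

Call:
jog_arm(offsets={"deltas": [[0,0,0.02,0.05,0.012,0,0.005],[0.02,0,0.04,0.1,0.024,0,0.005],[0.04,0,0.06,0.15,0.036,0,0.005],[0.06,0.002,0.08,0.2,0.048,0,0.005],[0.08,0.003,0.1,0.255,0.06,0,0.005],[0.1,0.004,0.1176,0.31,0.074,0.005,0.005],[0.102,0.0042,0.1176,0.365,0.088,0.012,0.005],[0.102,0.0042,0.1176,0.4137,0.1006,0.0244,0.005],[0.102,0.0042,0.1176,0.4137,0.1006,0.0244,0.005],[0.102,0.0042,0.1176,0.4137,0.1006,0.0244,0.005]]})

```text
clock: 6.18
eef_pos: [0.4031, 0.2394, 0.0847]
tool_rot: [0.615, 0.787, -0.042, -0.031]
ft_force: [-0.3, 0.2, -0.4]
grip_width: 0.0108
grasp_force: 60.0
```

```bash
python3 - <<'E'
from h import *
import pickle
where();print(rel(*goal(20,4,6)))
o=bot.get_obs();c,im=shot('wrist','pics/w4.png');s=bot.camera('side');pickle.dump((c,o),open('w4.pkl','wb'))
cv2.imwrite('pics/s4.png',s[:,:,::-1])
a=np.hstack([cv2.resize(im[80:280,240:560],(480,300)),cv2.resize(s[260:360,220:320],(300,300),interpolation=2)])
cv2.imwrite('pics/m4.png',a[:,:,::-1])
E
```

```text
head x,y,z mm 4.9 -1.25 39.5 lean 6.02 yaw-MY 0.02 F mould [-0.21  0.21 -0.37] w 0.010788609296175544 t 6.175 tau_m [-0.0091 -0.1196 -0.0055]
(array([-0.0004,  0.0032,  0.0004]), array([0.0013, 0.0187, 0.0338]))
```

View pics/m4.png

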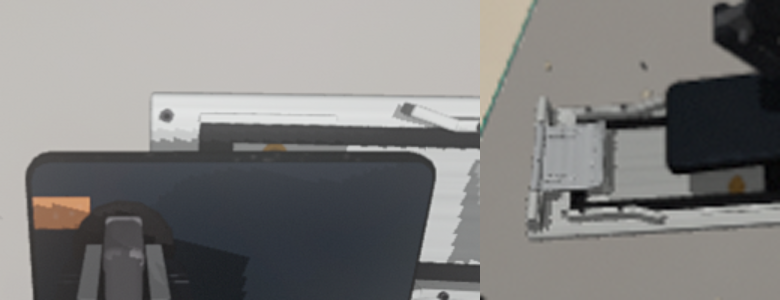

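The display is held above the mould with its head leaning down and aligned. I'll lower the head into the flared mouth.

Call:
jog_arm(offsets={"deltas": [[0,0.003,0,0.0013,0.008,0.012,0.005],[0,0.003,0,0.0013,0.016,0.024,0.005],[0,0.003,0,0.0013,0.0187,0.0338,0.005],[0,0.003,0,0.0013,0.0187,0.0338,0.005],[0,0.003,0,0.0013,0.0187,0.0338,0.005]]})

```text
clock: 6.9
eef_pos: [0.4185, 0.2449, 0.0503]
tool_rot: [0.615, 0.787, -0.04, -0.032]
ft_force: [-0.4, 0.4, -0.8]
grip_width: 0.0111
grasp_force: 59.9
```

```bash
python3 - <<'E'
from h import *
import pickle
where();print(rel(*goal(40,2,6)))
o=bot.get_obs();c,im=shot('wrist','pics/w5.png');s=bot.camera('side');pickle.dump((c,o),open('w5.pkl','wb'))
cv2.imwrite('pics/s5.png',s[:,:,::-1])
a=np.hstack([cv2.resize(im[100:300,240:560],(480,300)),cv2.resize(s[270:350,220:300],(300,300),interpolation=2)])
cv2.imwrite('pics/m5.png',a[:,:,::-1])
E
```

```text
head x,y,z mm 21.26 0.39 5.36 lean 5.87 yaw-MY -0.01 F mould [-0.26  0.44 -0.78] w 0.011078999536369379 t 6.9 tau_m [-0.0238 -0.0494 -0.0332]
(array([ 0.0023, -0.0011, -0.0002]), array([-0.0004,  0.019 ,  0.0012]))
```

View pics/m5.png

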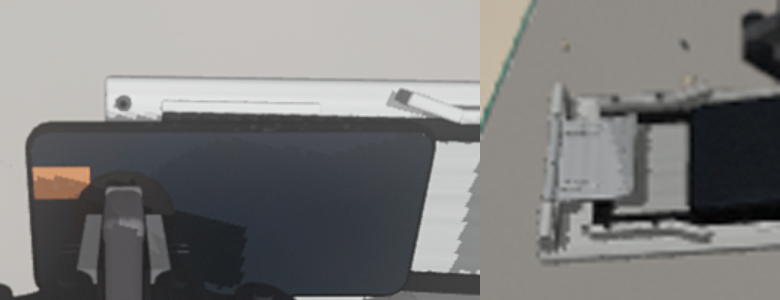

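Call:
jog_arm(offsets={"deltas": [[0.001,0,0,-0.0004,0.005,0.0005,0.005],[0.002,-0.001,0,-0.0004,0.01,0.001,0.005],[0.002,-0.001,0,-0.0004,0.015,0.0012,0.005],[0.002,-0.001,0,-0.0004,0.019,0.0012,0.005],[0.002,-0.001,0,-0.0004,0.019,0.0012,0.005]]})

```text
clock: 7.62
eef_pos: [0.4373, 0.2493, 0.0471]
tool_rot: [0.615, 0.787, -0.041, -0.032]
ft_force: [0.0, -0.4, -0.5]
grip_width: 0.0112
grasp_force: 60.0
```

```bash
python3 - <<'E'
from h import *
where();print(rel(*goal(46,1,6)))
E
```

```text
head x,y,z mm 40.56 -0.0 2.06 lean 5.94 yaw-MY -0.02 F mould [-0.07 -0.37 -0.48] w 0.011235605989745002 t 7.625 tau_m [-0.1069 -0.1358 -0.036 ]
(array([ 0.001 , -0.0002, -0.0004]), array([-0.    ,  0.0055,  0.0004]))
```

Call:
jog_arm(offsets={"deltas": [[0.001,0,0,0,0.0028,0.0004,0.005],[0.001,0,0,0,0.0055,0.0006,0.005],[0.001,0,0,0,0.0056,0.0012,0.005],[0.001,0,0,0,0.0056,0.0012,0.005]]})

```text
clock: 8.12
eef_pos: [0.4422, 0.2505, 0.0454]
tool_rot: [0.615, 0.787, -0.041, -0.032]
ft_force: [1.5, 0.1, -0.2]
grip_width: 0.0108
grasp_force: 60.0
```

```bash
python3 -c "from h import *;where()"
```

```text
head x,y,z mm 45.55 0.0 0.22 lean 6.01 yaw-MY -0.01 F mould [ 1.45 -0.27 -0.23] w 0.010840639138735916 t 8.125 tau_m [-0.1124 -0.1846 -0.0425]
```

Call:
jog_arm(offsets={"deltas": [[0,0,0,0,0,0.0005,0.005],[0,0,0,0,0.0001,0.001,0.005],[0,0,0,0,0.0001,0.001,0.005]]})

```text
clock: 8.5
eef_pos: [0.4421, 0.2505, 0.0447]
tool_rot: [0.615, 0.787, -0.041, -0.032]
ft_force: [-1.1, -1.7, 1.5]
grip_width: 0.0108
grasp_force: 60.4
```

```bash
python3 -c "from h import *;where()"
```

```text
head x,y,z mm 45.41 0.05 -0.5 lean 6.01 yaw-MY -0.01 F mould [-1.45 -1.44  1.53] w 0.010769050295691094 t 8.5 tau_m [-0.0916 -0.0964 -0.0765]
```

```bash
python3 -c "
from h import *
where();print(rel(*goal(46,.4,6)),rel(*goal(69,.3,6)))"
```

```text
head x,y,z mm 45.41 0.05 -0.5 lean 6.01 yaw-MY -0.01 F mould [-1.45 -1.44  1.53] w 0.010769050295691094 t 8.5 tau_m [-0.0916 -0.0964 -0.0765]
(array([-0.0003, -0.0002, -0.0001]), array([-0.0001,  0.0005, -0.0009])) (array([-0.0003, -0.0002, -0.0001]), array([-0.0001,  0.0234, -0.0032]))
```

Call:
jog_arm(offsets={"deltas": [[0,0,0,0,0.0005,-0.0009,0.005],[0,0,0,0,0.004,-0.0013,0.005],[0,0,0,0,0.0075,-0.0016,0.005],[0,0,0,0,0.011,-0.002,0.005],[0,0,0,0,0.0145,-0.0023,0.005],[0,0,0,0,0.018,-0.0027,0.005],[0,0,0,0,0.021,-0.003,0.005],[0,0,0,0,0.0234,-0.0032,0.005],[0,0,0,0,0.0234,-0.0032,0.005]]})

```text
clock: 9.62
eef_pos: [0.4655, 0.2563, 0.0452]
tool_rot: [0.615, 0.787, -0.041, -0.032]
ft_force: [0.5, 0.0, -1.2]
grip_width: 0.0108
grasp_force: 60.0
```

```bash
python3 - <<'E'
from h import *
where();print(rel(*goal(74,.3,6)))
s=bot.camera('side');w=bot.camera('wrist')
a=np.hstack([cv2.resize(w[100:300,240:560],(480,300)),cv2.resize(s[270:350,220:300],(300,300),interpolation=2)])
cv2.imwrite('pics/m6.png',a[:,:,::-1])
E
```

```text
head x,y,z mm 69.59 0.02 0.01 lean 5.98 yaw-MY -0.01 F mould [ 0.46 -0.11 -1.2 ] w 0.010810041749924434 t 9.625 tau_m [-0.1106 -0.2267 -0.0616]
(array([ 0.0004, -0.0002, -0.0002]), array([-0.    ,  0.0044, -0.0008]))
```

View pics/m6.png

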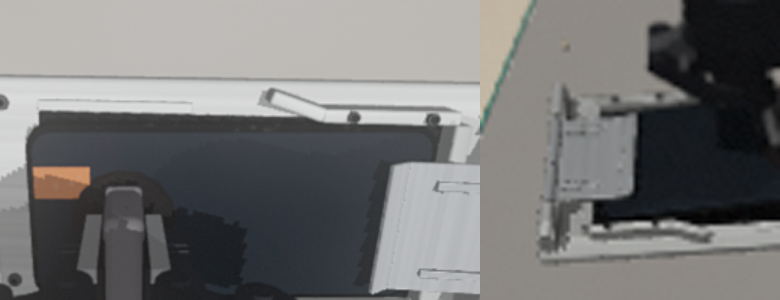

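The head is under the leaf and the leaf is still flat. I'll advance slowly to the stop.

Call:
jog_arm(offsets={"deltas": [[0,0,0,0,0.0015,-0.0003,0.005],[0,0,0,0,0.003,-0.0005,0.005],[0,0,0,0,0.0044,-0.0006,0.005],[0,0,0,0,0.0044,-0.0006,0.005]]})

```text
clock: 10.22
eef_pos: [0.4691, 0.2572, 0.0453]
tool_rot: [0.615, 0.787, -0.042, -0.033]
ft_force: [-1.1, -0.9, 0.0]
grip_width: 0.0107
grasp_force: 60.1
```

```bash
python3 -c "from h import *;where()"
```

```text
head x,y,z mm 73.26 0.0 -0.01 lean 6.06 yaw-MY -0.01 F mould [-1.28 -0.62  0.04] w 0.010673058266735334 t 10.225 tau_m [-0.1958  0.1217 -0.0319]
```

Call:
jog_arm(offsets={"deltas": [[0,0,0,0,0.0005,-0.0001,0.005],[0,0,0,0,0.001,-0.0001,0.005],[0,0,0,0,0.001,-0.0001,0.005]]})

```text
clock: 10.6
eef_pos: [0.4692, 0.2572, 0.0452]
tool_rot: [0.615, 0.787, -0.042, -0.033]
ft_force: [-4.5, -2.6, 2.6]
grip_width: 0.0109
grasp_force: 60.4
```

```bash
python3 -c "from h import *;where()"
```

```text
head x,y,z mm 73.22 0.01 -0.24 lean 6.16 yaw-MY 0.0 F mould [-5.04 -1.44  2.58] w 0.01090888643119294 t 10.6 tau_m [-0.3547  0.8064 -0.0174]
```

The display has met the stop with about 5 N. Next I'll work out the rotation that lowers the foot about the head edge.

```bash
python3 - <<'E'
from h import *
b=goal(74.3,-.2,6.0)
for l,x,z in((5,74.2,-.2),(4,74.2,-.25),(3,74.2,-.3),(2,74.2,-.3),(1,74.3,-.4),(0,74.4,-.4)): print(l,*rel(*goal(x,z,l),base=b))
E
```

```text
5 [-0.0175 -0.     -0.    ] [-0.     -0.0005  0.002 ]
4 [-0.0349  0.      0.    ] [-0.     -0.0008  0.0039]
3 [-0.0524  0.      0.    ] [-0.     -0.001   0.0059]
2 [-0.0698  0.      0.    ] [-0.     -0.0013  0.0079]
1 [-0.0873  0.      0.    ] [-0.     -0.0014  0.01  ]
0 [-0.1047  0.      0.    ] [-0.     -0.0015  0.0119]
```

Call:
jog_arm(offsets={"deltas": [[-0.0087,0,0,0,-0.0003,0.001,0.005],[-0.0175,0,0,0,-0.0005,0.002,0.005],[-0.026,0,0,0,-0.0007,0.003,0.005],[-0.035,0,0,0,-0.0008,0.0039,0.005],[-0.0435,0,0,0,-0.0009,0.0049,0.005],[-0.0524,0,0,0,-0.001,0.0059,0.005],[-0.0524,0,0,0,-0.001,0.0059,0.005]]})

```text
clock: 11.48
eef_pos: [0.468, 0.2569, 0.0396]
tool_rot: [0.615, 0.788, -0.021, -0.017]
ft_force: [-4.3, -1.8, 2.1]
grip_width: 0.0108
grasp_force: 60.4
```

```bash
python3 -c "from h import *;where()"
```

```text
head x,y,z mm 73.69 0.05 -0.01 lean 3.07 yaw-MY 0.0 F mould [-4.66 -0.72  2.14] w 0.010754100965444236 t 11.475 tau_m [-0.4051  1.0006 -0.0443]
```

Call:
jog_arm(offsets={"deltas": [[-0.0087,0,0,0,-0.0001,0.001,0.005],[-0.0175,0,0,0,-0.0001,0.002,0.005],[-0.026,0,0,0,-0.0002,0.003,0.005],[-0.035,0,0,0,-0.0002,0.004,0.005],[-0.035,0,0,0,-0.0002,0.004,0.005]]})

```text
clock: 12.1
eef_pos: [0.4675, 0.2568, 0.0361]
tool_rot: [0.616, 0.788, -0.007, -0.006]
ft_force: [-6.8, -2.4, 6.8]
grip_width: 0.0107
grasp_force: 61.0
```

```bash
python3 -c "from h import *;where()"
```

```text
head x,y,z mm 74.03 0.05 0.33 lean 1.08 yaw-MY 0.0 F mould [-7.14 -0.65  6.83] w 0.010656667845465971 t 12.1 tau_m [-0.6129  1.3955 -0.0283]
```

Call:
jog_arm(offsets={"deltas": [[-0.0087,0,0,0,0,0.001,0.005],[-0.0175,0,0,0,0,0.002,0.005],[-0.0175,0,0,0,0,0.002,0.005]]})

```text
clock: 12.48
eef_pos: [0.4673, 0.2567, 0.0344]
tool_rot: [0.616, 0.788, -0.001, -0.001]
ft_force: [-7.4, -3.4, 10.4]
grip_width: 0.0106
grasp_force: 61.4
```

```bash
python3 -c "from h import *;where()"
```

```text
head x,y,z mm 74.14 0.03 0.48 lean 0.1 yaw-MY 0.0 F mould [-7.96 -1.52 10.43] w 0.010600021584458134 t 12.475 tau_m [-0.7575  1.7461 -0.0729]
```

Call:
jog_arm(offsets={"deltas": [[0,0,0,0,-0.0004,0.0004,0.005],[0,0,0,0,-0.0004,0.0008,0.005],[0,0,0,0,-0.0004,0.0008,0.005]]})

```text
clock: 12.85
eef_pos: [0.4672, 0.2567, 0.034]
tool_rot: [0.616, 0.788, -0.0, -0.0]
ft_force: [-7.4, -3.8, 11.4]
grip_width: 0.0108
grasp_force: 61.8
```

```bash
python3 -c "from h import *;where()"
```

```text
head x,y,z mm 74.06 0.07 0.16 lean 0.06 yaw-MY -0.0 F mould [-8.08 -1.93 11.44] w 0.010771123237070157 t 12.85 tau_m [-0.7943  1.7068 -0.0863]
```

Call:
jog_arm(offsets={"deltas": [[0,0,0,0,0,0.0004,0.005],[0,0,0,0,0,0.0008,0.005],[0,0,0,0,0,0.0008,0.005]]})

```text
clock: 13.22
eef_pos: [0.4671, 0.2567, 0.0337]
tool_rot: [0.616, 0.788, -0.0, -0.0]
ft_force: [-9.4, -4.6, 15.4]
grip_width: 0.0104
grasp_force: 62.3
```

```bash
python3 -c "from h import *;where()"
```

```text
head x,y,z mm 74.04 0.06 -0.13 lean 0.05 yaw-MY -0.0 F mould [-10.24  -2.19  15.35] w 0.010431638316953628 t 13.225 tau_m [-0.8607  1.8482 -0.0603]
```

Call:
jog_arm(offsets={"deltas": [[0,0,0,0,-0.0004,0.0003,0.005],[0,0,0,0,-0.0007,0.0006,0.005],[0,0,0,0,-0.0007,0.0006,0.005],[0,0,0,0,-0.0007,0.0006,0.005]]})

```text
clock: 13.72
eef_pos: [0.4671, 0.2567, 0.0337]
tool_rot: [0.616, 0.788, 0.0, 0.0]
ft_force: [-10.1, -3.7, 17.4]
grip_width: 0.0109
grasp_force: 62.6
```

```bash
python3 - <<'E'
from h import *
where();o=bot.get_obs()
s=bot.camera('side');w=bot.camera('wrist')
a=np.hstack([cv2.resize(w[100:300,220:540],(480,300)),cv2.resize(s[270:350,220:300],(300,300),interpolation=2)])
cv2.imwrite('pics/m7.png',a[:,:,::-1])
E
```

```text
head x,y,z mm 74.07 0.04 0.06 lean -0.04 yaw-MY -0.01 F mould [-10.75  -1.18  17.39] w 0.010890660750659935 t 13.725 tau_m [-0.9347  1.8537 -0.0616]
```

View pics/m7.png

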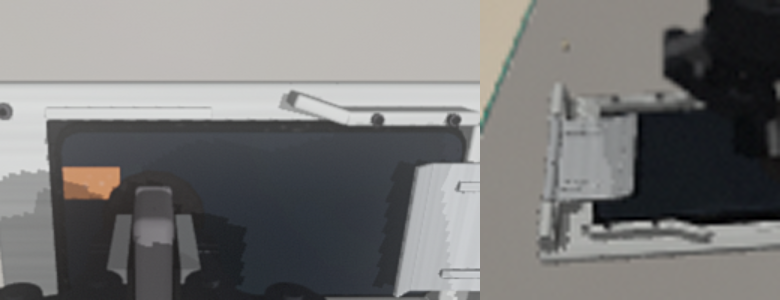

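Call:
jog_arm(offsets={"deltas": [[0,0,0,0,-0.0004,0,0.005],[0,0,0,0,-0.0008,0,0.005],[0,0,0,0,-0.0008,0.0002,0.005],[0,0,0,0,-0.0008,0.0002,0.005],[0,0,0,0,-0.0008,0.0002,0.005]]})

```text
clock: 14.45
eef_pos: [0.4671, 0.2567, 0.0337]
tool_rot: [0.616, 0.788, 0.001, 0.0]
ft_force: [-7.1, -5.2, 17.6]
grip_width: 0.0107
grasp_force: 62.6
```

```bash
python3 -c "from h import *;where()"
```

```text
head x,y,z mm 74.08 0.01 0.21 lean -0.12 yaw-MY -0.02 F mould [-8.12 -3.35 17.55] w 0.010703256473144082 t 14.45 tau_m [-0.9068  1.5913 -0.0135]
```

Call:
jog_arm(offsets={"deltas": [[0.002,0,0,0,0,0,0.005],[0.004,0,0,0,0,0.0001,0.005],[0.004,0,0,0,0,0.0001,0.005],[0.004,0,0,0,0,0.0001,0.005]]})

```text
clock: 14.95
eef_pos: [0.4671, 0.2567, 0.0337]
tool_rot: [0.616, 0.788, -0.001, -0.001]
ft_force: [-8.4, -4.3, 17.8]
grip_width: 0.011
grasp_force: 62.6
```

```bash
python3 -c "
from h import *
where()"
```

```text
head x,y,z mm 73.99 0.02 -0.24 lean 0.1 yaw-MY -0.02 F mould [-9.18 -2.15 17.81] w 0.010993510091571927 t 14.95 tau_m [-0.8901  1.5654  0.0255]
```

```bash
python3 -c "
from workcell import bot
print(bot.job_done())"
```

```text
the job is handed in; nothing more can be done
None
```

I handed the job in with the display's head home at the stop under the undisturbed leaf and the foot pressed flat (about 18 N down), the lifter still gripped; the clock was at 15 s. I read flatness from the tool height and force, and no verdict came back.

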